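# Refit the drip grate

### The job

The slotted steel grate has been washed and left on the counter: put it back in the drip tray that stands on the rubber mat, with the grip tab at the tray's open, low-rimmed end. Tuck the grate's far edge under the folded lip at the other end of the tray with the tab end still up on the rim, then slide it under the lip until the tab end drops into the recess, so that it lies flat and fully home, and let go. Feel your way in gently, never forcing the grate or leaning hard on the tray, and leave the other things on the counter where they stand.

Things in the scene. Friction and masses are not known exactly. Their poses are not given: they have to be found in the camera images.
- grate_center (a point): Centre (half-way up) of the loose grate, a slotted stainless plate 180 mm long (x), 120 mm wide (y), 8 mm thick, about 0.24 kg (0.19 to 0.31); its slots are too narrow for a fingertip: treat it as solid. +x points to the plain far edge; z is up out of the plate; the origin is 4 mm above its underside. The grip tab stands at the -x edge. It starts flat on the counter, right way up.
- grate_tab (a point): Centre of the grate's upright grip tab: steel with a rubber face, 8 mm thick (x), 50 mm wide (y), rising 36 mm above the plate, flush with the plate's -x edge. This point is 18 mm above the plate's top; from the plate's centre it lies 86 mm along -x and 22 mm up. Axes as the grate's.
- grate_edge (a point): Middle of the grate's plain far edge, at its underside: 90 mm along +x from the plate's centre and 4 mm below it. The last 12 mm of the plate at this edge are 114 mm wide. Axes as the grate's.
- mat_center (a point): Centre of the top of the black rubber bar mat (240 by 180 mm, 3 mm thick) on which the steel drip tray is stuck down; x to the lip end, y left, z up. The tray is 208.5 mm long (x), 150 mm wide (y); its own place is not measured: it sits up to 6 mm off the mat's centre in x and in y and turned up to 0.02 rad. Home, grate_center is over the tray's centre, 22 mm above this point, axes as the tray's.
- mat_far (a point): Middle of the mat's edge at the lip end, 120 mm along +x from mat_center. The tray's end wall there starts 91.25 mm from the tray's centre, stands 32 mm over the mat, and is folded over into a 3 mm thick lip, full width, covering the last 12 mm of the recess (79.25 to 91.25 mm from the centre). Gap from ledge to lip 11 mm: the 8 mm grate enters when tilted less than about 0.15 rad.
- mat_near (a point): Middle of the mat's edge at the open end, 120 mm along -x from mat_center. The recess, 182.5 by 125 mm, open over a basin, has an 8 mm wide ledge all round, 18 mm over the mat. This end's rim (sharp) and the side rims (top 3.5 mm sloped 45 degrees inwards) are 26 mm over the mat, 13 mm wide. Against the far wall the grate clears this rim by 2.5 mm and drops 8 mm. Sliding it takes 1 to 5 N.
- mug: Bystander: white ceramic mug, 76 mm across, 88 mm high; origin at the centre of its underside. Leave it where it is.
- teaspoon: Bystander: steel teaspoon, 125 mm long; origin at the centre of its underside. Leave it where it is.
- stirrer_cup: Bystander: paper cup of wooden stirrers, 72 mm across, 140 mm high; origin at the centre of its underside. Leave it where it is.
- sugar_bowl: Bystander: white bowl of sugar sachets, 92 mm across, 80 mm high; origin at the centre of its underside. Leave it where it is.
- paper_cups: Bystander: stack of paper cups, 80 mm across, 152 mm high; origin at the centre of its underside. Leave it where it is.
- milk_jug: Bystander: steel milk jug, 80 mm across with a handle at its +y, 118 mm high; origin at the centre of its underside. Leave it where it is.
- water_bottle: Bystander: water bottle, 62 mm across, 190 mm high; origin at the centre of its underside. Leave it where it is.
There are look-alikes about, which are no part of the job. What is shaped like the part that bears grate_center but blue is not meant.

How it is judged:
By the outcome, as a careful person would: the job done as asked, in the order asked, and still so for the second after the job is handed in, with the robot touching nothing.
It also fails if it takes over 64 s, if anything falls off the work surface, if the arm or the gripper's body presses on something with over 40 N, if the wrist force passes 120 N, or if a joint passes its speed limit or range.

### The arm

A 6-joint arm with a two-finger parallel gripper is mounted at the origin on the work surface. World frame = base frame: x ahead of the robot, y to its left, z up, the work surface at z = 0. Lengths are in m, angles in rad, forces in N, time in s.
With the tool pointing down it reaches from about 0.3 to 0.825 m from the base axis. Payload 5.4 kg.
Tool frame: the origin (TCP) lies at the very end of the fingers, on their centre line; the grasp point (between the pads) lies 19 mm behind it; z points along the fingers, y is the line along which they close (so a half turn about z gives the same grasp; the last joint's range is limited). The gripper opens to 92 mm and grips with 3 to 60 N. Pads are 20 mm wide; open, the fingers measure 128 mm over their backs; the gripper's body (75 mm by 189 mm) begins 69 mm behind the grasp point.
Start: joints at [-1.471, 0.158, 1.597, -0, 1.386, -0.21], TCP at [0.175, -0.548, 0.215] pointing down, gripper open.
Joint ranges: [-2.91, 2.91], [-0.94, 2.29], [0.18, 2.7], [-1.29, 4.43], [0.17, 2.64], [-3, 3]. Speed limits (rad/s): [2.57, 2.57, 3.14, 3.14, 3.14, 3.14].

### API

Orientations are given as a rotation vector (axis times angle).
In Python, from workcell import bot gives the robot as it stands. Calls block until the motion is done:
- bot.goto(position, orientation): joint-space move of the TCP to a pose.
- bot.line_to(position, rot=None, max_speed=0.15): straight line of the TCP; rot=None keeps the orientation; max_speed is the mean speed in m/s.
- bot.set_joints(angles): joint-space move.
- bot.set_gripper(opening, newtons=None): opening from 0.0 (shut) to 1.0 (fully open); newtons is the grip in N (None keeps the last); returns when the fingers have stopped.
- bot.hold(seconds).
- bot.inverse_kinematics(position, orientation): joint angles nearest the present ones, or None.
- bot.read_camera(name): name is "side" or "top"; returns a dict with "pixels" (384x512x3 uint8, blue, green, red), "fx", "fy", "cx", "cy" (pixels), "R" (3x3) and "t" (3): a world point X has camera coordinates R X + t. Camera axes: x right, y down, z forward; pixel columns grow to the right and rows downward; lengths in m; the calibration is good to about 2 mm. A picture is of the moment at which its call begins. There is no depth.
A pose or a line that the arm cannot do raises bot.MotionError and nothing moves.
- bot.job_done(): hands the job in; it is judged then, once.
Readings, each from a call of its own:
- bot.current_clock(): time.
- bot.current_joints(): joint angles.
- bot.current_joint_vel(): joint speeds.
- bot.current_effort(): joint torques, N m.
- bot.current_ee_pos(): TCP position.
- bot.current_tool_rot(): TCP orientation.
- bot.current_contact_force(): force on the tool from outside, world axes, zero at the start.
- bot.current_ft_torque(): the same for the moment, N m.
- bot.current_opening(): opening from 0.0 (shut) to 1.0 (fully open).
- bot.current_grip_force(): force on a finger pad.
Only numpy, scipy, OpenCV 4.12 (cv2) and the standard library are available. Lean on these libraries where they do the work, as an engineer would, in place of code of your own. Each camera call takes 0.05 s, during which the arm holds its last target. There are 200 camera calls.

## Working session

There is one attempt and no reset: what is moved stays moved. The work goes in short steps, each a Python script; the robot and the scene stay as the last script left them, time stands still between calls to the robot, and variables do not carry over. Pictures are saved under pics/ and viewed, at most 10 in all, crops included, and the job is handed in when it is done.

```bash
mkdir -p pics; ls; python3 - <<'E'
from workcell import bot
import cv2,numpy as np
for n in("top","side"):
    c=bot.read_camera(n); cv2.imwrite(f"pics/{n}0.png",c["pixels"]); print(n,c["fx"],c["fy"],c["cx"],c["cy"],np.round(c["R"],4).tolist(),np.round(c["t"],4).tolist())
print(bot.current_clock(),bot.current_ee_pos(),bot.current_tool_rot(),bot.current_contact_force())
E
```

```text
pics
top 436.1660183552031 436.1660183552031 255.8328066836748 195.42979958542347 [[0.0262, -0.9996, 0.0039], [-0.9972, -0.0264, -0.07], [0.0701, -0.0021, -0.9975]] [-0.0228, 0.544, 1.2881]
side 411.7802919276028 411.7802919276028 256.94378798190127 189.72440094176173 [[-0.8213, -0.5703, 0.0154], [-0.4153, 0.579, -0.7016], [0.3913, -0.5826, -0.7124]] [0.4701, 0.2672, 1.1675]
0.1 [ 0.17522557 -0.54706979  0.21373756] [-3.10237825e+00 -4.84376646e-01 -1.59575939e-04] [-0.0785982  -0.22521825  1.03168176]
```

View pics/top0.png

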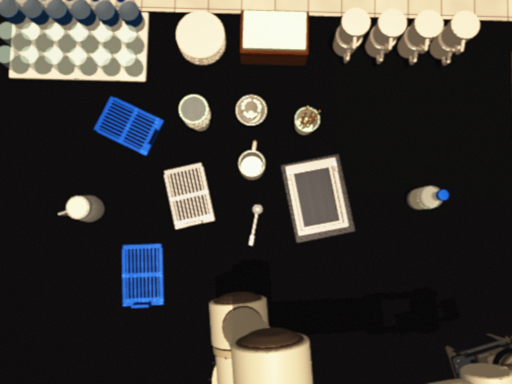

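View pics/side0.png

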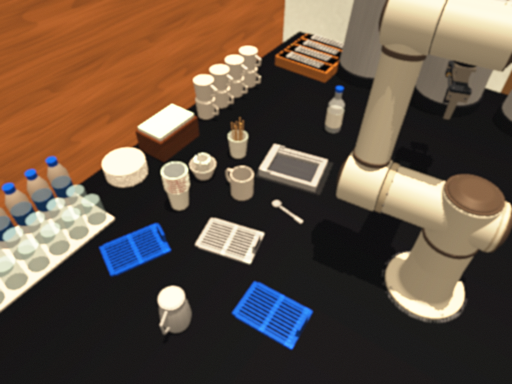

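The top view shows three grates: steel at (189,195), blue at (129,125) and blue at (142,275). The drip tray is on the mat at (318,197). By the description I choose the steel one and check it, along with the tray, in a close crop.

```bash
python3 - <<'E'
import cv2,numpy as np
t=cv2.imread("pics/top0.png");s=cv2.imread("pics/side0.png")
f=lambda im,x,y,w=100,h=75:cv2.resize(im[y:y+h,x:x+w],(400,300),interpolation=cv2.INTER_CUBIC)
g=lambda a:(255*(a/255.)**.5).astype(np.uint8)
cv2.imwrite("pics/crop1.png",g(np.vstack([np.hstack([f(t,139,157),f(t,268,157,120,90)]),np.hstack([f(s,180,205),f(s,245,130)])])))
E
```

```text
(no output)
```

View pics/crop1.png

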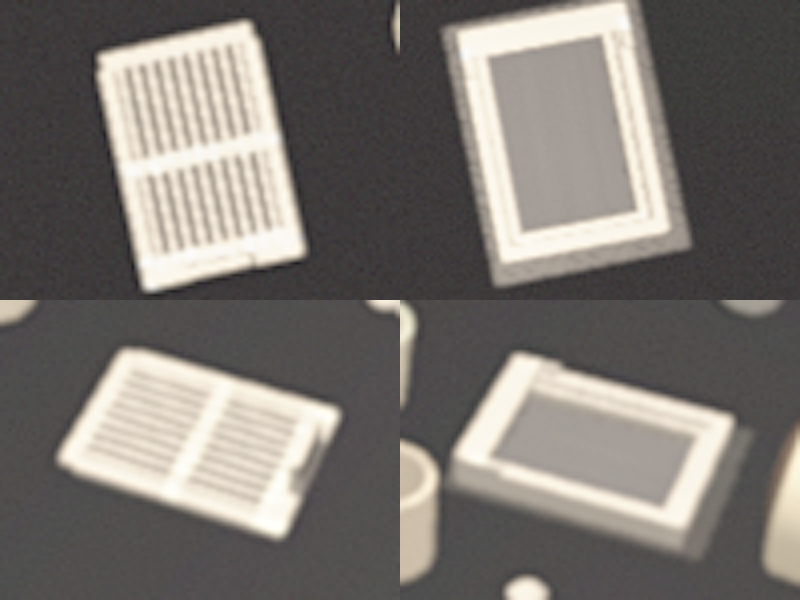

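The crop confirms it. The steel grate's tab is at its lower (near-robot) end, about px (199,221) in the top view, and the notched far edge is up. The tray's wide lip is also at the top end, at about px (312,162). Next I measure both.

```bash
cat > h.py <<'E'
import numpy as np,cv2
from scipy.spatial.transform import Rotation as Ro
def ray(c,uv,z):
    uv=np.atleast_2d(uv).astype(float);d=np.c_[(uv[:,0]-c["cx"])/c["fx"],(uv[:,1]-c["cy"])/c["fy"],np.ones(len(uv))]@c["R"]
    C=-c["R"].T@c["t"]; return (C+d*((z-C[2])/d[:,2])[:,None])[:,:2]
def blob(c,lo,hi,seed,colour_max=60):
    im=cv2.GaussianBlur(c["pixels"],(3,3),0); g=cv2.cvtColor(im,cv2.COLOR_BGR2GRAY)
    m=((g>lo)&(g<hi)&(np.ptp(im.astype(int),axis=2)<colour_max)).astype(np.uint8)
    cs,_=cv2.findContours(m,cv2.RETR_EXTERNAL,cv2.CHAIN_APPROX_NONE)
    return max((k for k in cs if cv2.pointPolygonTest(k,seed,True)>-25),key=cv2.contourArea)[:,0]
def edgefit(img,c,p0,p1,z,n=40,rng=5,dark_out=True):
    """sub-pixel: sample profiles across world segment p0-p1 at height z; returns world pts at max |gradient|"""
E
python3 - <<'E'
from workcell import bot
from h import *
c=bot.read_camera("top"); s=bot.read_camera("side")
g=cv2.cvtColor(c["pixels"],cv2.COLOR_BGR2GRAY)
print("row profile tray v=195",g[195,280:360].tolist()); print("col tray u=318",g[150:245,318].tolist())
for nm,lo,seed,z in(("grate",100,(189,195),.008),("tray",130,(318,197),.029),("mat",22,(318,197),.003)):
    k=blob(c,lo,256,seed); w=ray(c,k,z); r=cv2.minAreaRect((w*1000).astype(np.float32)); print(nm,len(k),np.round(cv2.boxPoints(r),1).tolist(),np.round(r[0],1),np.round(r[1],1),r[2])
print("cam",-c["R"].T@c["t"],-s["R"].T@s["t"])
E
```

```text
row profile tray v=195 [14, 14, 14, 14, 13, 19, 43, 76, 89, 94, 161, 229, 241, 236, 225, 233, 239, 215, 147, 105, 99, 101, 101, 100, 99, 99, 100, 101, 103, 102, 102, 97, 98, 99, 99, 98, 99, 101, 100, 101, 102, 100, 99, 97, 98, 97, 98, 99, 98, 98, 95, 95, 92, 100, 163, 223, 231, 196, 185, 225, 237, 236, 191, 118, 92, 94, 87, 58, 25, 14, 13, 14, 13, 13, 12, 14, 13, 14, 16, 13]
col tray u=318 [14, 14, 15, 14, 13, 15, 15, 39, 76, 113, 181, 232, 236, 234, 236, 237, 237, 238, 230, 147, 94, 95, 96, 95, 96, 97, 97, 96, 95, 96, 97, 99, 98, 99, 99, 99, 99, 99, 99, 100, 100, 100, 99, 99, 100, 100, 100, 99, 101, 99, 100, 100, 100, 101, 101, 100, 99, 100, 98, 100, 98, 99, 99, 98, 99, 98, 98, 99, 97, 98, 98, 97, 97, 100, 164, 237, 237, 220, 237, 242, 242, 233, 161, 105, 94, 102, 105, 98, 64, 26, 14, 13, 14, 16, 13]
grate 190 [[435.8999938964844, 232.8000030517578], [466.79998779296875, 111.80000305175781], [645.0, 157.3000030517578], [614.0, 278.3999938964844]] [540.4 195.1] [183.9 124.9] 14.333283424377441
tray 237 [[425.0, -134.60000610351562], [458.20001220703125, -288.79998779296875], [668.4000244140625, -243.60000610351562], [635.2999877929688, -89.4000015258789]] [ 546.7 -189.1] [215.1 157.7] 12.132430076599121
mat 273 [[401.3999938964844, -130.5], [443.6000061035156, -315.20001220703125], [686.0, -259.8999938964844], [643.7999877929688, -75.19999694824219]] [ 543.7 -195.2] [248.6 189.4] 12.85095500946045
cam [ 0.45281299 -0.00573129  1.32307119] [0.04022741 0.79357791 1.01198772]
```

```bash
sed -i '/^def edgefit/,$d' h.py; cat >> h.py <<'E'
def side(c,g,ctr,yaw,n,off,ext,z,th):
    """edge points of a rectangle side: n=(+-1,0)/(0,+-1) local normal, off distance, ext: local tangential samples"""
    Rm=np.array([[np.cos(yaw),-np.sin(yaw)],[np.sin(yaw),np.cos(yaw)]]); n=np.array(n,float); t=np.array([abs(n[1]),abs(n[0])]); out=[]
    d=np.arange(-.009,.0091,.00025)
    for e in ext:
        w=ctr+((off+d)[:,None]*n+e*t)@Rm.T; X=np.c_[w,np.full(len(d),z)]@c["R"].T+c["t"]
        u=(X[:,0]/X[:,2]*c["fx"]+c["cx"]).astype(np.float32);v=(X[:,1]/X[:,2]*c["fy"]+c["cy"]).astype(np.float32)
        p=cv2.remap(g,u[None],v[None],cv2.INTER_LINEAR)[0]-th; k=np.where(p[:-1]*p[1:]<0)[0]
        if len(k): k=k[np.argmin(abs(d[k]))]; out.append((e,off+d[k]+.00025*p[k]/(p[k]-p[k+1])))
    o=np.array(out); o=o[abs(o[:,1]-np.median(o[:,1]))<.0025]; f=np.polyfit(o[:,0],o[:,1],1)
    return f[1],f[0],len(o)   # distance along normal at tangent 0, slope
def rect(c,g,ctr,yaw,sides):
    """sides: dict name->(n,off,ext,z,th); prints mm & slope(mrad as yaw correction)"""
    for k,(n,off,ext,z,th) in sides.items():
        d,m,q=side(c,g,np.array(ctr),yaw,n,off,ext,z,th)
        sg=-n[0] if n[0] else n[1]   # slope -> yaw
        print(f"  {k:8s} d={d*1000:7.2f} (nom {off*1000:.1f}) dyaw={1000*sg*m:6.1f} mrad n={q}")
E
cat > m.py <<'E'
from workcell import bot
from h import *
L=np.linspace
for cam in("top","side"):
    c=bot.read_camera(cam); g=cv2.cvtColor(c["pixels"],cv2.COLOR_BGR2GRAY).astype(np.float32); print(cam)
    ty=np.r_[L(-.055,-.032,12),L(.032,.055,12)]; yy=L(-.045,.045,30); xx=L(-.07,.065,40)
    zc=lambda f:0. if f else .008
    t=cam=="top"
    print(" grate"); rect(c,g,(.540,.195),.250,dict(near=((-1,0),.09,ty,.008,125),far=((1,0),.09,yy,.008 if t else .008,125),left=((0,1),.06,xx,.008 if t else 0,125),right=((0,-1),.06,xx,0 if t else .008,125)))
    for nm,z,a,b,th in(("mat",.003,.12,.09,52),("tray",.029,.10425,.075,163),("basin",.021,.08325,.0545,165)):
        print(" "+nm); yy=L(-.04,.04,30)
        rect(c,g,(.5445,-.193),.219,dict(near=((-1,0),a,yy,z,th),far=((1,0),.07925 if nm=="basin" else a,yy,.035 if nm!="mat" else z,th),left=((0,1),b,xx,z,th),right=((0,-1),b,xx,z,th)))
E
python3 m.py
```

```text
top
 grate
  near     d=  90.78 (nom 90.0) dyaw=  -1.3 mrad n=24
  far      d=  91.63 (nom 90.0) dyaw=   0.3 mrad n=29
  left     d=  61.48 (nom 60.0) dyaw=  -0.1 mrad n=40
  right    d=  60.85 (nom 60.0) dyaw=  -0.7 mrad n=40
 mat
  near     d= 121.93 (nom 120.0) dyaw=   9.4 mrad n=30
  far      d= 118.92 (nom 120.0) dyaw=   0.8 mrad n=30
  left     d=  89.06 (nom 90.0) dyaw=   4.3 mrad n=40
  right    d=  92.26 (nom 90.0) dyaw=   7.5 mrad n=40
 tray
  near     d= 102.28 (nom 104.2) dyaw=  -1.2 mrad n=30
  far      d= 108.30 (nom 104.2) dyaw=  -7.3 mrad n=30
  left     d=  80.56 (nom 75.0) dyaw=  -8.0 mrad n=40
  right    d=  72.79 (nom 75.0) dyaw=  -2.3 mrad n=40
 basin
  near     d=  79.17 (nom 83.2) dyaw=  -8.7 mrad n=30
  far      d=  81.54 (nom 79.2) dyaw=  -3.5 mrad n=30
  left     d=  56.82 (nom 54.5) dyaw=  -3.1 mrad n=40
  right    d=  49.72 (nom 54.5) dyaw=  -6.4 mrad n=40
side
 grate
  near     d=  92.57 (nom 90.0) dyaw=   0.1 mrad n=24
  far      d=  92.38 (nom 90.0) dyaw=  -1.6 mrad n=30
  left     d=  57.65 (nom 60.0) dyaw=   1.5 mrad n=40
  right    d=  63.78 (nom 60.
[... 311 characters left out ...]
0),a,yy,z,th),far=((1,0),.07925 if nm=="basin" else a,yy,.035 if nm!="mat" else z,th),left=((0,1),b,xx,z,th),right=((0,-1),b,xx,z,th)))
    ~~~~^^^^^^^^^^^^^^^^^^^^^^^^^^^^^^^^^^^^^^^^^^^^^^^^^^^^^^^^^^^^^^^^^^^^^^^^^^^^^^^^^^^^^^^^^^^^^^^^^^^^^^^^^^^^^^^^^^^^^^^^^^^^^^^^^^^^^^^^^^^^^^^^^^^^^^^^^^^^^^^^^^^^^^^^^^^^^^
  File "h.py", line 25, in rect
    d,m,q=side(c,g,np.array(ctr),yaw,n,off,ext,z,th)
          ~~~~^^^^^^^^^^^^^^^^^^^^^^^^^^^^^^^^^^^^^^
  File "h.py", line 20, in side
    o=np.array(out); o=o[abs(o[:,1]-np.median(o[:,1]))<.0025]; f=np.polyfit(o[:,0],o[:,1],1)
                             ~^^^^^
IndexError: too many indices for array: array is 1-dimensional, but 2 were indexed
```

Measured so far:

| Item | Centre (x, y) m | Yaw rad | Check |
|---|---|---|---|
| Grate | (.5403, .1954) | .250 | about 182 × 122 mm, against 180 × 120 |
| Tray | (.5468, -.1889) | .214 | outline and basin edges agree; about 5 mm off the mat centre, within the 6 mm bound |

Next I grasp the tab.

```bash
cat >> h.py <<'E'
G=np.array([.5403,.1954,.004]);GY=.2496
T=np.array([.5468,-.1889,.025]);TY=.214
FLIP=False
def pose(ctr,yaw,pitch=0.,flip=FLIP,off=(-.086,0,.007)):
    """TCP pose for a plate centre/yaw/pitch (pitch>0: far edge down)"""
    P=Ro.from_euler("ZY",[yaw,pitch]).as_matrix()
    z=-P[:,2];y=P[:,0]*(-1 if flip else 1);x=np.cross(y,z)
    return np.array(ctr)+P@np.array(off),Ro.from_matrix(np.c_[x,y,z]).as_rotvec()
E
cat > st.py <<'E'
from workcell import bot
from h import *
def st(m=""): print(m,"t",round(bot.current_clock(),2),"F",np.round(bot.current_contact_force(),1),"M",np.round(bot.current_ft_torque(),2),"p",np.round(np.array(bot.current_ee_pos())*1000,1),"op",round(bot.current_opening(),3),"gf",round(bot.current_grip_force(),1))
E
python3 - <<'E'
from st import *
for fl in(False,True):
    for p in(pose(G,GY,0,fl),pose(T,TY,.06,fl)): print(fl,np.round(bot.inverse_kinematics(*p),2))
st()
up=np.array([0,0,.1])
for fl in(True,False):
    p,r=pose(G,GY,0,fl); q=bot.inverse_kinematics(p+up,r)
    if abs(q[5])<2.5: break
print("flip",fl)
E
```

```text
False [ 0.12  0.21  1.98 -0.    0.95 -0.13]
False [-0.63  0.24  1.88 -0.05  1.06 -0.82]Traceback (most recent call last):
  File "<stdin>", line 3, in <module>
    return _wrapfunc(a, 'round', decimals=decimals, out=out)
    return _wrapit(obj, method, *args, **kwds)
    result = getattr(arr, method)(*args, **kwds)
TypeError: unsupported operand type(s) for *: 'NoneType' and 'float'
```

```bash
python3 - <<'E'
from st import *
p,r=pose(G,GY); up=lambda h:p+[0,0,h]
bot.goto(up(.12),r); st("above")
bot.set_gripper(.5,25); bot.line_to(up(.0),max_speed=.1); st("down")
bot.set_gripper(0,25); st("grip")
c=bot.read_camera("side"); cv2.imwrite("pics/s1.png",cv2.resize(c["pixels"][130:300,130:330],(800,680))[:600])
E
```

```text
above t 3.05 F [-0.4  1.   0.8] M [ 0.02 -0.08 -0.01] p [457.4 173.6 131.1] op 1.004 gf 0.0
down t 5.21 F [ 0.  -0.7  1.1] M [-0.02 -0.13 -0.03] p [457.6 174.3  11.7] op 0.497 gf 0.0
grip t 5.87 F [ 0.2 -0.2  1. ] M [-0.04 -0.11 -0.01] p [457.1 174.2  11.1] op 0.087 gf 25.0
```

View pics/s1.png

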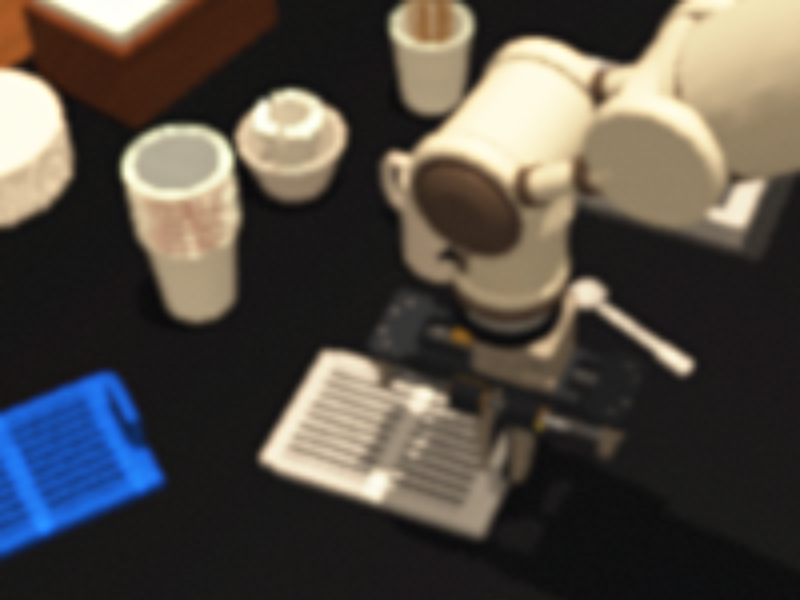

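The opening reads 8.0 mm, so the tab is firmly held. In s1 the fingers straddle the tab at about (505,455). Next I lift and carry the grate to a hover above the tray, pitched.

```bash
cat >> h.py <<'E'
def tray(xl,ze,th,yl=0.,dy=0.):
    """TCP pose with plate centre at tray-local xl,yl; far edge underside at height ze; pitch th"""
    c,s=np.cos(TY),np.sin(TY)
    return pose([T[0]+c*xl-s*yl,T[1]+s*xl+c*yl,ze+.09*np.sin(th)+.004*np.cos(th)],TY+dy,th)
E
python3 - <<'E'
from st import *
p,r=pose(G,GY)
bot.line_to(p+[0,0,.03],max_speed=.1); st("lift"); bot.line_to(p+[0,0,.19],max_speed=.2)
p,r=tray(-.024,.16,.06); bot.goto(p,r); st("over")
p,r=tray(-.024,.045,.06); bot.line_to(p,max_speed=.12); bot.hold(.3); st("hover")
c=bot.read_camera("top"); s=bot.read_camera("side")
f=lambda im,x,y:cv2.resize(im[y:y+100,x:x+100],(400,400),interpolation=cv2.INTER_CUBIC)
cv2.imwrite("pics/h1.png",np.hstack([f(c["pixels"],268,150),f(s["pixels"],245,110)]))
E
```

```text
lift t 6.37 F [ 0.2  0.7 -2.2] M [-0.1   0.16  0.  ] p [456.7 174.1  40.8] op 0.086 gf 25.0
over t 8.76 F [ 0.8  0.5 -1.2] M [-0.07  0.11  0.05] p [ 440.1 -211.2  181.4] op 0.087 gf 25.0
hover t 10.17 F [-0.6  1.  -2.2] M [-0.1   0.05  0.03] p [ 440.1 -212.3   67. ] op 0.086 gf 25.0
```

View pics/h1.png

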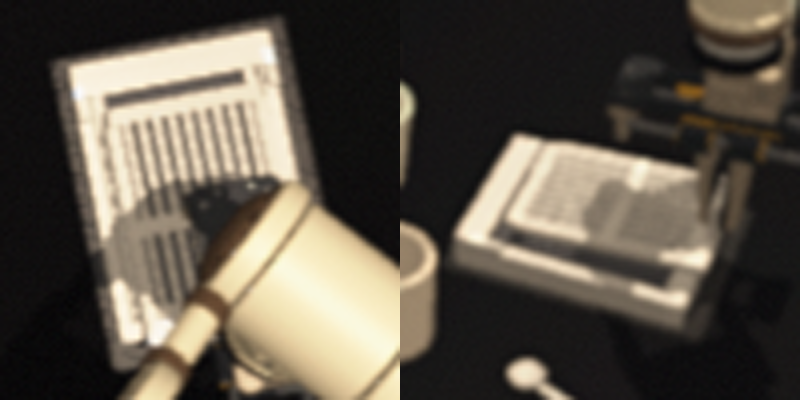

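In h1 the grate hovers over the tray, and the dark basin strip at top-view crop (105–243, 90) is even, so yaw and y look aligned. Next I lower it gently, watching the force.

```bash
cat >> st.py <<'E'
def F(n=3):
    return np.mean([bot.current_contact_force() for _ in range(n)],axis=0)
def loc(f):
    c,s=np.cos(TY),np.sin(TY); return np.array([c*f[0]+s*f[1],-s*f[0]+c*f[1],f[2]])
F0=np.array([0,.5,-2.2])
def step(v=.03,**k):
    p,r=tray(**k); bot.line_to(p,rot=r,max_speed=v); f=loc(F()-F0); print({a:round(b*1000,1) for a,b in k.items()},"f",np.round(f,1),"t",round(bot.current_clock(),2)); return f
E
python3 - <<'E'
from st import *
for ze in(.034,.029,.026,.024):
    f=step(xl=-.024,ze=ze,th=.06)
    if abs(f).max()>4: print("contact");break
else:
    for x in(-.020,-.016,-.012,-.009):
        f=step(xl=x,ze=.0235,th=.06)
        if abs(f).max()>4: print("contact");break
st()
E
```

```text
{'xl': -24.0, 'ze': 34.0, 'th': 60.0} f [ 0.  -0.5 -0.6] t 10.78
{'xl': -24.0, 'ze': 29.0, 'th': 60.0} f [ 0.1 -0.1  0. ] t 11.1
{'xl': -24.0, 'ze': 26.0, 'th': 60.0} f [-1.1 -1.   0. ] t 11.35
{'xl': -24.0, 'ze': 24.0, 'th': 60.0} f [-0.2  0.3 -1. ] t 11.6
{'xl': -20.0, 'ze': 23.5, 'th': 60.0} f [ 1.   0.3 -0.4] t 11.88
{'xl': -16.0, 'ze': 23.5, 'th': 60.0} f [-0.4 -0.7 -1.3] t 12.17
{'xl': -12.0, 'ze': 23.5, 'th': 60.0} f [ 0.4 -0.8  0.1] t 12.45
{'xl': -9.0, 'ze': 23.5, 'th': 60.0} f [-0.4 -0.8 -0.8] t 12.7
 t 12.7 F [-0.3 -0.4 -3. ] M [-0.11  0.04  0.01] p [ 454.7 -209.    45. ] op 0.088 gf 25.0
```

```bash
python3 - <<'E'
from st import *
f=step(xl=-.006,ze=.0235,th=.06)
for ze in(.0225,.0215,.0205,.0195):
    f=step(xl=-.006,ze=ze,th=.06,v=.01)
    if abs(f).max()>2.5: print("contact");break
st()
c=bot.read_camera("top"); s=bot.read_camera("side")
f=lambda im,x,y:cv2.resize(im[y:y+100,x:x+100],(400,400),interpolation=cv2.INTER_CUBIC)
cv2.imwrite("pics/h2.png",np.hstack([f(c["pixels"],268,150),f(s["pixels"],245,110)]))
E
```

```text
{'xl': -6.0, 'ze': 23.5, 'th': 60.0} f [-0.1 -0.7  0.2] t 12.95
{'xl': -6.0, 'ze': 22.5, 'th': 60.0} f [-0.1  0.1 -0.6] t 13.2
{'xl': -6.0, 'ze': 21.5, 'th': 60.0} f [ 0.1 -1.5  0.3] t 13.45
{'xl': -6.0, 'ze': 20.5, 'th': 60.0} f [-1.8 -0.5  0.7] t 13.7
{'xl': -6.0, 'ze': 19.5, 'th': 60.0} f [-4.7 -0.3  4.8] t 13.95
contact
 t 13.95 F [-4.5 -0.7  2.6] M [ 0.06 -0.02  0.06] p [ 457.5 -208.5   41.3] op 0.085 gf 25.0
```

View pics/h2.png

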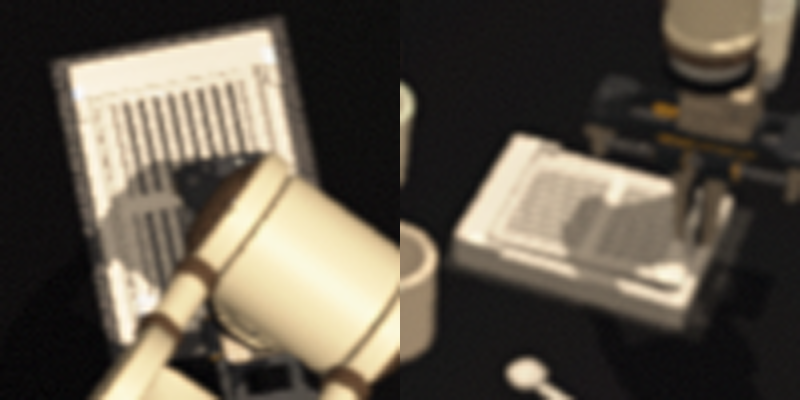

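The h2 views show the far edge under the lip, since the dark strip is gone, with the tab end still high. The light contact reads about 5 N. I ease up 1 mm and slide in, watching the force.

```bash
python3 - <<'E'
from st import *
f=step(xl=-.006,ze=.021,th=.06,v=.01)
for x in np.arange(-.005,.0061,.001):
    f=step(xl=x,ze=.021,th=.06,v=.01)
    if abs(f[:2]).max()>6 or abs(f[2])>6: print("contact");break
st(); print(tray(x,.021,.06)[0]*1000)
E
```

```text
{'xl': -6.0, 'ze': 21.0, 'th': 60.0} f [-0.2 -0.8  1.3] t 14.35
{'xl': np.float64(-5.0), 'ze': 21.0, 'th': 60.0} f [-4.8 -0.1  3.2] t 14.6
{'xl': np.float64(-4.0), 'ze': 21.0, 'th': 60.0} f [-0.4 -0.5  0.9] t 14.85
{'xl': np.float64(-3.0), 'ze': 21.0, 'th': 60.0} f [-0.1 -0.7  0.3] t 15.1
{'xl': np.float64(-2.0), 'ze': 21.0, 'th': 60.0} f [ 0.8 -0.6  1. ] t 15.35
{'xl': np.float64(-1.0), 'ze': 21.0, 'th': 60.0} f [ 0.1 -0.5  1.1] t 15.6
{'xl': np.float64(0.0), 'ze': 21.0, 'th': 60.0} f [-0.9 -0.1  1.1] t 15.85
{'xl': np.float64(1.0), 'ze': 21.0, 'th': 60.0} f [-0.5 -1.   0.3] t 16.1
{'xl': np.float64(2.0), 'ze': 21.0, 'th': 60.0} f [-3.5  0.3  1.9] t 16.35
{'xl': np.float64(3.0), 'ze': 21.0, 'th': 60.0} f [-7.3 -0.6  4. ] t 16.6
contact
 t 16.6 F [-7.  -1.6  1.8] M [-0.19  0.75 -0.03] p [ 465.  -206.5   42.4] op 0.084 gf 25.0
[ 466.25468879 -206.40473156   42.53387108]
```

Wall contact comes at about +2 mm. I back off slightly and lower the tab end by rotating about the far edge.

```bash
python3 - <<'E'
from st import *
x=.0016
step(xl=x,ze=.021,th=.06,v=.01)
for th in(.05,.04,.03,.02,.01,0):
    f=step(xl=x,ze=.021,th=th,v=.01)
    if abs(f).max()>6: print("contact");break
st()
E
```

```text
{'xl': 1.6, 'ze': 21.0, 'th': 60.0} f [-1.4 -0.2  1.3] t 16.89
{'xl': 1.6, 'ze': 21.0, 'th': 50.0} f [-0.3 -0.7  0.1] t 17.22
{'xl': 1.6, 'ze': 21.0, 'th': 40.0} f [-0.4 -0.6  0.5] t 17.54
{'xl': 1.6, 'ze': 21.0, 'th': 30.0} f [-0.6 -0.9  1. ] t 17.87
{'xl': 1.6, 'ze': 21.0, 'th': 20.0} f [ 0.3 -0.1  0.3] t 18.19
{'xl': 1.6, 'ze': 21.0, 'th': 10.0} f [ 0.1 -0.8  0.9] t 18.52
{'xl': 1.6, 'ze': 21.0, 'th': 0} f [-0.1 -0.6  1.1] t 18.84
 t 18.84 F [ 0.  -0.1 -1.1] M [-0.06 -0.03  0.  ] p [ 464.4 -206.9   32.1] op 0.083 gf 25.0
```

```bash
python3 - <<'E'
from st import *
x=.0016
for ze in(.0205,.020,.0195):
    f=step(xl=x,ze=ze,th=0,v=.01)
    if f[2]>2.5: break
st()
c=bot.read_camera("top"); s=bot.read_camera("side")
f=lambda im,x,y:cv2.resize(im[y:y+100,x:x+100],(400,400),interpolation=cv2.INTER_CUBIC)
cv2.imwrite("pics/h3.png",np.hstack([f(c["pixels"],268,150),f(s["pixels"],245,110)]))
E
```

```text
{'xl': 1.6, 'ze': 20.5, 'th': 0} f [-2.2  2.   7.3] t 19.09
 t 19.09 F [-2.6  2.   5.1] M [ 0.26  0.28 -0.01] p [ 464.4 -206.9   32.1] op 0.083 gf 25.0
```

View pics/h3.png

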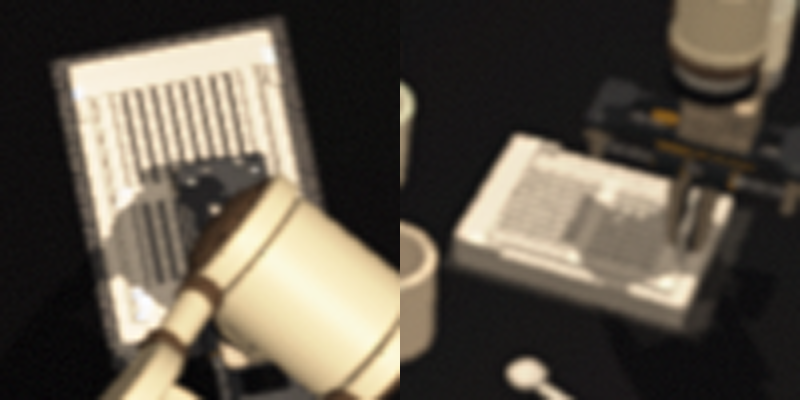

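The plate is on the ledge at the nominal height and lies flush in h3. I unload, release and retreat.

```bash
python3 - <<'E'
from st import *
step(xl=.0016,ze=.021,th=0,v=.01)
bot.set_gripper(.4); st("open")
p,r=tray(.0016,.021,0); bot.line_to(p+[0,0,.06],max_speed=.08); st("up"); bot.line_to(p+[0,0,.2],max_speed=.2)
bot.set_joints([-1.471,.158,1.597,0,1.386,-.21]); bot.hold(.3); st("away")
c=bot.read_camera("top"); s=bot.read_camera("side")
g=cv2.cvtColor(c["pixels"],cv2.COLOR_BGR2GRAY).astype(np.float32)
f=lambda im,x,y:cv2.resize(im[y:y+100,x:x+100],(400,400),interpolation=cv2.INTER_CUBIC)
gm=lambda a:(255*(a/255.)**1.5).astype(np.uint8)
cv2.imwrite("pics/h4.png",np.vstack([gm(np.hstack([f(c["pixels"],268,150),f(s["pixels"],245,110)])),np.hstack([cv2.resize(c["pixels"],(266,200)),cv2.resize(s["pixels"],(266,200)),np.zeros((200,268,3),np.uint8)])]))
E
```

```text
{'xl': 1.6, 'ze': 21.0, 'th': 0} f [-1.1  0.4  3.7] t 19.44
open t 20.03 F [0.5 0.  0.4] M [ 0.03 -0.09  0.05] p [ 464.3 -206.8   32. ] op 0.399 gf 0.0
up t 20.93 F [-0.3 -0.6  0.1] M [ 0.01 -0.11 -0.03] p [ 464.  -206.5   91.5] op 0.398 gf 0.0
away t 23.73 F [ 0.4  0.4 -0.1] M [ 0.    0.   -0.05] p [ 175.9 -547.5  214.9] op 0.399 gf 0.0
```

View pics/h4.png

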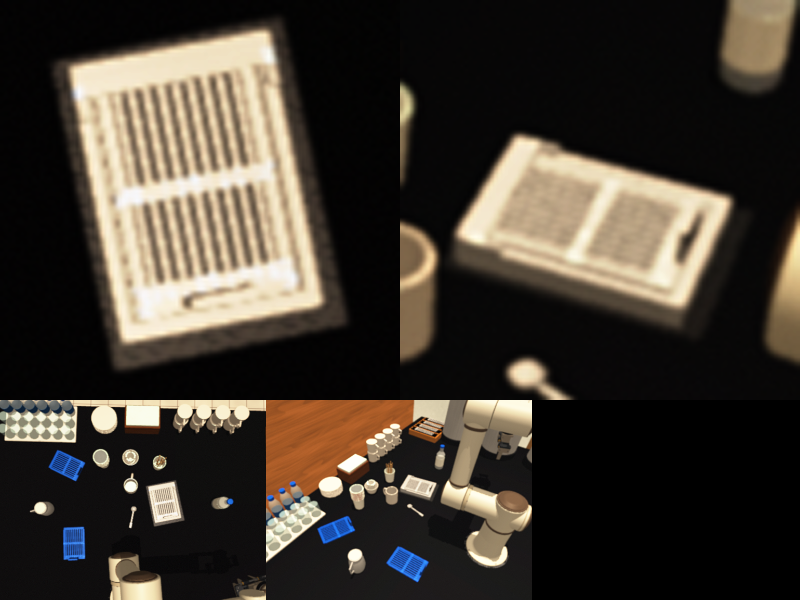

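In h4 the grate lies flat and flush in the tray, with the tab at the low-rim end (top crop about (220,293)) and the far edge under the lip. The bystanders have not moved. I hand the job in.

```bash
python3 -c "
from workcell import bot
print(bot.job_done())"
```

```text
the job is handed in; nothing more can be done
None
```

The steel grate is back in the drip tray, flat with its far edge under the lip and the tab at the low-rimmed end, released and handed in at about 24 s; contact stayed around 7 N and the other items look unmoved in the final pictures.

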